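Fit the filter cartridge and hold the cover shut on its seal

TASK

Put the standing filter cartridge on its side in the cradle of the filter box and let go of it, slide the cover fully home over it, then turn the quarter-turn fastener until its slot lines up with the two ribs on the cover. Only after that, push the cover down until it sits flush on the frame, and finish while still holding it pressed there, as nothing else keeps it down. Leave the jar, tape roll and wrench where they are.

Things in the scene. Friction and masses are not known exactly. Their poses are not given: they have to be found in the camera images.
- cartridge_centre (a point): Centre of the loose filter cartridge: a smooth pale cylinder with black end caps, diameter 50 mm, length 110 mm, about 0.22 kg, standing upright on the bench beside the filter box (on its +y side). Its z axis is the cylinder's axis; both ends are alike and either may point forward.
- cradle (a point): Where the cartridge's centre comes to lie: 42 mm above the bench, in the middle of the filter box's open bay. The cartridge lies along this point's x axis in two V saddles, each 10 mm thick, centred 36 mm either side of the point along x, reaching 25 mm to each side in y, tops 32 mm above the bench. z is up.
- airbox: The grey filter box, fixed to the bench; origin on the bench under the middle of its bay, axes as the cradle's. The bay is 140 mm (x) by 130 mm (y) inside, floor 8 mm and walls (15 mm thick at the x ends, 10 mm at the sides) 74 mm above the bench. To -y the box goes on 160 mm as a closed deck 68 mm high, over which the cover is parked at the start.
- runner (a joint): Slide of the cover along the box, in m: 0 when the cover is fully home over the bay, growing as it moves to the -y side of the cradle's frame, 0.16 at most; stop at 0. It stays where left (friction about 2.5 N). It starts at 0.145 to 0.16.
- seal (a joint): How far the cover is pressed down towards the frame, in m: 0 free (an 8 mm gap), 0.008 flush, a hard stop. The seal's spring pushes it back up: it starts to sink at about 4 N and takes about 12 N to be flush.
- panel: The cover: a flat bare-metal plate 170 mm (x) by 145 mm (y) by 6 mm. Origin at the centre of its underside, 82 mm above the bench when not pressed, 74 mm when flush. Two small dark ribs 3 mm high lie on it along its x axis, 34 to 56 mm either side of the fastener. Axes parallel to the cradle's.
- fastener (a joint): Angle of the quarter-turn fastener in the middle of the cover, in rad: 0 when its slot lines up with the ribs (along the panel's x axis), growing counter-clockwise seen from above; it starts between 0.8 and 1.4, has stops at -0.6 and 1.6 only, so does not stop by itself at 0, and stays where it is left (friction 0.05 N m).
- fastener_head (a point): Middle of the fastener's head, on its axis, 25 mm above the panel's underside. Two parallel upright dark lugs with a 6 mm slot between them stand on a disc 44 mm across: together 18 mm across (point's y) and 34 mm long (point's x, the slot's direction), from 10 to 36 mm above the panel's underside. z is up; the point turns with the fastener.
- jar: Bystander: small jar, diameter 56 mm, 80 mm high, origin at the centre of its underside, beyond the box.
- tape: Bystander: roll, 90 mm across, 35 mm high, lying flat, origin at the centre of its underside, beyond the box.
- wrench: Bystander: open-ended wrench lying flat on the robot's side of the box, origin on its underside, along its x axis.

How it is judged:
On the way, in this order (a step that is already met when the one before it is completed fails the run):
1. the cartridge lies in the cradle, let go of (distance between cartridge_centre and cradle below 0.018 m and angle between the z axis of cartridge_centre and the x axis of cradle, either way round below 0.12 rad and z of cartridge_centre in the frame of cradle below 0.005 m and contact force between the fingers and cartridge below 0.1 N), for 0.2 s.
2. the cover is fully home over the cartridge (value of joint runner below 0.006 m), for 0.2 s.
3. the fastener's slot lines up with the ribs, the cover home and not yet pressed (value of joint fastener between -0.14 and 0.14 rad and value of joint runner below 0.006 m and value of joint seal below 0.005 m), for 0.2 s.
At the end, for the whole second after the job is handed in: The robot still presses the cover (over 4 N): within 1.8 mm of flush and 6 mm of fully home, slot within 0.14 rad of the ribs; the cartridge lies in its saddles, centre within 18 mm of the cradle point and at most 5 mm above it, axis within 0.12 rad of the cradle's x (value of joint seal above 0.0062 m and contact force between any of the fingers, the arm and panel above 4 N and value of joint fastener between -0.14 and 0.14 rad and value of joint runner below 0.006 m and distance between cartridge_centre and cradle below 0.018 m and angle between the z axis of cartridge_centre and the x axis of cradle, either way round below 0.12 rad and z of cartridge_centre in the frame of cradle below 0.005 m); the arm keeps its last pose, push and grip.
It fails at once if a bystander is moved more than 30 mm (distance of any of jar, tape, wrench from where it was at the start of the episode above 0.03 m).
It also fails if it takes over 53 s, if anything falls off the work surface, if the arm or the gripper's body presses on something with over 40 N, if the wrist force passes 120 N, or if a joint passes its speed limit or range.

ROBOT

A 6-joint arm with a two-finger parallel gripper is mounted at the origin on the work surface. World frame = base frame: x ahead of the robot, y to its left, z up, the work surface at z = 0. Lengths are in m, angles in rad, forces in N, time in s.
With the tool pointing down it reaches from about 0.35 to 0.975 m from the base axis. Payload 7.1 kg.
Tool frame: the origin (TCP) lies between the finger pads; the fingertips stand 14 mm ahead of it and the grasp point (between the pads) lies 5 mm behind it; z points along the fingers, y is the line along which they close (so a half turn about z gives the same grasp; the last joint's range is limited). The gripper opens to 88 mm and grips with 3 to 60 N. Pads are 20 mm wide; open, the fingers measure 115 mm over their backs; the gripper's body (75 mm by 178 mm) begins 61 mm behind the grasp point.
Start: joints at [-0.019, 0.423, 1.63, -0, 1.089, -0.019], TCP at [0.625, 0, 0.199] pointing down, gripper open.
Joint ranges: [-3, 3], [-0.9, 2.11], [0.09, 2.58], [-1.31, 4.45], [0.11, 2.69], [-2.54, 2.54]. Speed limits (rad/s): [2.39, 2.39, 3.01, 3.14, 3.14, 3.14].

INTERFACE

Orientations are given as a rotation vector (axis times angle).
In Python, from cell import readout, optics, arm gives the robot as it stands.
- The arm moves only by the tool move_arm, never from a script. Its argument "commands" is text: rows parted by semicolons, each of 4 numbers parted by spaces: the shift along the tool's x, y, z in cm, then the turn about the tool's z in degrees. In form: dx dy dz turn; .... A call has 1 to 20 rows; each row shifts and turns the commanded pose from where the row before left it, along the tool's axes as they then stand; what a row does not reach is not made up. A row lasts 1/12 s, in which the tool goes at most 41.7 mm and 7.16 degrees, less where a joint would pass 70% of its speed; a pose out of reach is approached as far as the arm can. A call with a gripper value outside its range is refused whole. "fingers" is the closure, from 0 (fully open) to 1 (shut), set as the call begins (left out, the last holds). The fingers move at their own pace and stop on an object; "force" is the grip in N (left out, the last holds). Time passes only in rows, so rows that do not move let the fingers close. It gives the time, the measured TCP pose, the force, the opening and the grip force at its end, in the units of the state.
- readout.sense(): the state, without advancing time (a new reading comes with each control period).
- optics.camera(name): name is "scene" or "side" or "wrist"; returns the picture (420x560x3 uint8, red, green, blue); there is no depth.
- optics.camera_model(name): a dict with "K" (3x3 intrinsics, pixels), "extrinsics" (4x4, takes a point from world to camera coordinates); the wrist camera has in their place "hand_eye" (4x4, takes a point from camera to tool coordinates, whose origin is the TCP and whose axes are the flange's). Camera axes: x right, y down, z forward; pixel columns grow to the right and rows downward; lengths in m; the calibration is good to about 2 mm. A picture is of the moment at which its call begins: read the wrist's pose just before it. camera_model takes no time and is no camera call.
- arm.job_done(): hands the job in; it is judged then, once.
The state is a dict: "time": time; "qpos": joint angles; "dq": joint speeds; "joint_torque": joint torques, N m; "position": TCP position; "orientation": TCP orientation; "contact_force": force on the tool from outside, world axes, zero at the start; "wrist_torque": the same for the moment, N m; "opening": finger opening in m; "grip_force": force on a finger pad.
Only numpy, scipy, OpenCV 4.12 (cv2) and the standard library are available. Lean on these libraries where they do the work, as an engineer would, in place of code of your own. Each camera call takes 0.05 s, during which the arm holds its last target. There are 200 camera calls.

## Working session

There is one attempt and no reset: what is moved stays moved. The work goes in short steps, Python scripts to look and compute and a tool call to move; the robot and the scene stay as the last step left them, time stands still between calls to the robot, and variables do not carry over. Pictures are saved under pics/ and viewed, at most 10 in all, crops included, and the job is handed in when it is done.

Besides the shell and the picture viewer there is one more tool, called after ">>>" by a JSON object that holds its "name" and its "arguments", one argument or row to a line. move_arm: Moves the arm, as the interface text tells. Its arguments: {"type":"object","properties":{"commands":{"type":"string"},"fingers":{"type":"number"},"force":{"type":"number"}},"required":["commands"]}

```bash
mkdir -p pics; ls; python3 - <<'E'
from cell import readout, optics
import cv2
s=readout.sense();print(s)
for n in("scene","side"):
    cv2.imwrite(f"pics/{n}0.png",cv2.resize(cv2.cvtColor(optics.camera(n),cv2.COLOR_RGB2BGR),(800,600),interpolation=cv2.INTER_CUBIC))
    m=optics.camera_model(n);print(n,m)
print(optics.camera_model("wrist"))
E
```

```text
pics
{'time': 0.0, 'qpos': array([-1.90315985e-02,  4.23843358e-01,  1.63066453e+00,  1.00486501e-05,
        1.08860849e+00, -1.89813275e-02]), 'dq': array([-0.00047153,  0.00214476, -0.00050957, -0.00103632,  0.00109391,
        0.0001193 ]), 'joint_torque': array([ 1.28069914e-03, -5.44622147e+01, -2.73670936e+01,  6.42951974e-02,
        2.27214623e-02, -1.51321510e-04]), 'position': array([6.24416408e-01, 2.00490210e-05, 1.97910163e-01]), 'orientation': array([-2.22072159e+00, -2.22059959e+00,  1.64931347e-03]), 'contact_force': array([-0.82897541,  0.73186867, -0.17513973]), 'wrist_torque': array([ 0.01899542, -0.00725371,  0.01122317]), 'grip_force': 0.0, 'opening': 0.0880021374715349}
scene {'K': array([[480.83755684,   0.        , 271.68032162],
       [  0.        , 480.83755684, 213.35554985],
       [  0.        ,   0.        ,   1.        ]]), 'extrinsics': array([[ 0.47518494,  0.87972907,  0.01661466, -0.27140987],
       [ 0.54333487, -0.27852472, -0.79196667, -0.20666438],
       [-0.6920885 ,  0.38535795, -0.61033823,  1.32965956],
       [ 0.        ,  0.        , 
[... 269 characters left out ...]

       [-0.36064415,  0.63413031, -0.6839697 ,  0.26491993],
       [ 0.34074413, -0.5930538 , -0.72950712,  0.90718374],
       [ 0.        ,  0.        ,  0.        ,  1.        ]])}
{'K': array([[323.70034675,   0.        , 285.36937191],
       [  0.        , 323.70034675, 216.72105842],
       [  0.        ,   0.        ,   1.        ]]), 'hand_eye': array([[-2.87611742e-04, -9.61439497e-01, -2.75016382e-01,
         7.44430744e-02],
       [ 9.99999503e-01, -5.38950254e-04,  8.38337194e-04,
        -1.49090683e-03],
       [-9.54230639e-04, -2.75016004e-01,  9.61439175e-01,
        -1.87159557e-01],
       [ 0.00000000e+00,  0.00000000e+00,  0.00000000e+00,
         1.00000000e+00]])}
```

View pics/scene0.png

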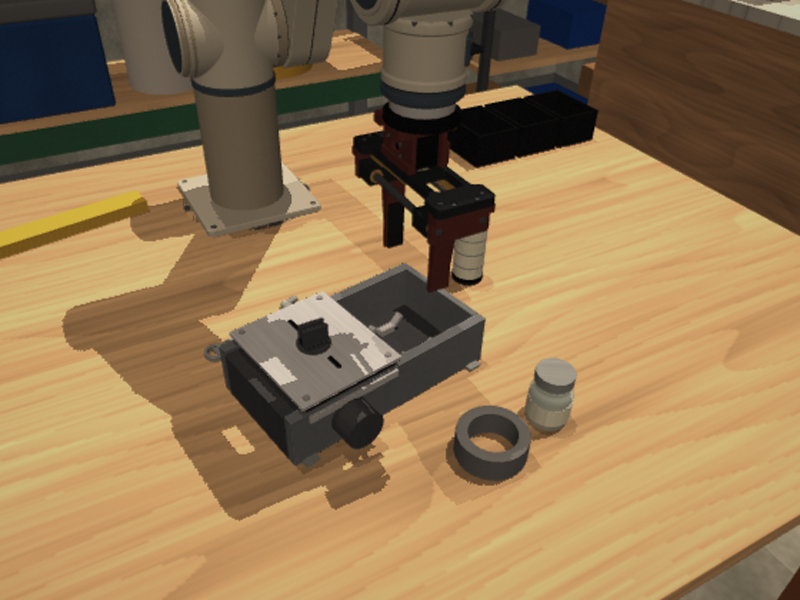

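View pics/side0.png

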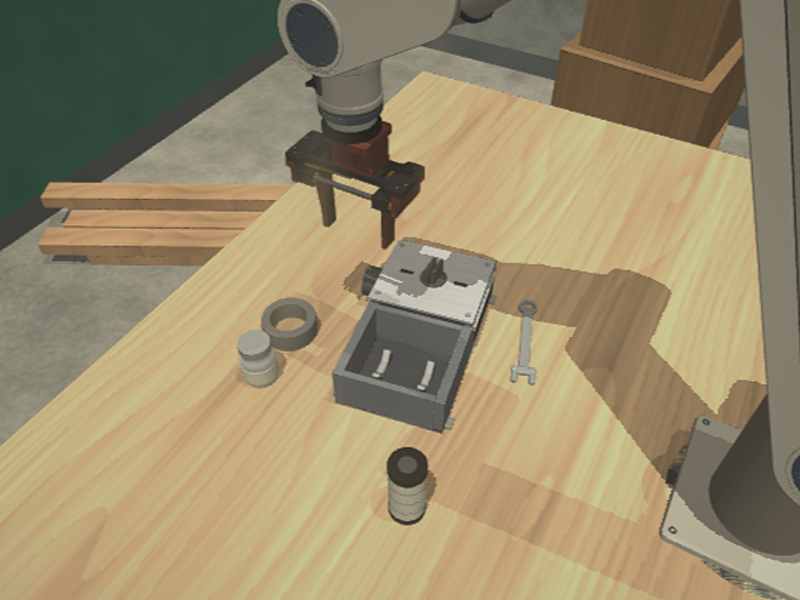

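The scene view shows the cover parked at the left. The side view (800 px wide) shows the cartridge top at (407,465), the open bay, the cover corners at (402,240), (497,262), (475,326) and (368,302), and the fastener near (433,270).

```bash
cat > h.py <<'E'
import numpy as np, cv2
from cell import readout, optics
from scipy.spatial.transform import Rotation as R
def back(n,uv,z,scale=1.0,T=None):
    m=optics.camera_model(n);K=m["K"]
    if n=="wrist":
        c2w=T@m["hand_eye"]
    else: c2w=np.linalg.inv(m["extrinsics"])
    d=c2w[:3,:3]@np.linalg.inv(K)@np.array([uv[0]*scale,uv[1]*scale,1.]);o=c2w[:3,3]
    return o+d*(z-o[2])/d[2]
def tcp():
    s=readout.sense();T=np.eye(4);T[:3,:3]=R.from_rotvec(s["orientation"]).as_matrix();T[:3,3]=s["position"];return T
E
python3 - <<'E'
from h import *
np.set_printoptions(precision=4,suppress=True)
b=lambda n,u,v,z:back(n,(u,v),z,.7)[:2]
print("cart",b("side",407,465,.11),b("side",407,507,.0))
P=[b("side",*p,.088) for p in((402,240),(497,262),(475,326),(368,302))]
Q=[b("scene",*p,.088) for p in((321,293),(400,357),(303,410),(231,336))]
for S in(P,Q):
    S=np.array(S);print(S,S.mean(0),[np.linalg.norm(S[i]-S[i-1]) for i in range(4)])
print("wall",b("side",333,375,.074),b("side",444,407,.074),b("scene",404,265,.074),b("scene",485,320,.074))
print("lug",b("side",433,260,.118),b("scene",313,322,.118))
print("saddles",b("side",388,350,.03),b("side",377,377,.03),b("side",432,362,.03),b("side",421,390,.03))
print("jar",b("side",255,338,.08),"tape",b("side",290,315,.035),"wr",b("side",527,305,.0),b("side",523,378,0))
E
```

```text
cart [0.412  0.2346] [0.4114 0.234 ]
[[ 0.6372 -0.1503]
 [ 0.4738 -0.1797]
 [ 0.4446 -0.0334]
 [ 0.6109  0.0035]] [ 0.5416 -0.09  ] [np.float64(0.15606821707107205), np.float64(0.16605587718044798), np.float64(0.1492326176562182), np.float64(0.17033626752629888)]
[[ 0.4561 -0.0443]
 [ 0.6204 -0.0117]
 [ 0.6478 -0.1514]
 [ 0.4878 -0.1823]] [ 0.553  -0.0974] [np.float64(0.14161564588845107), np.float64(0.16748853322917298), np.float64(0.14238733168525516), np.float64(0.1630389952343965)]
wall [0.5859 0.1414] [0.4218 0.112 ] [0.4309 0.1013] [0.5947 0.1342]
lug [ 0.5535 -0.1024] [ 0.5439 -0.0926]
saddles [0.5598 0.0306] [0.5474 0.0848] [0.4885 0.0178] [0.4778 0.0732]
jar [0.7232 0.1446] tape [0.7347 0.0493] wr [ 0.4149 -0.197 ] [ 0.3598 -0.0463]
```

>>> {"name": "move_arm", "arguments": {
  "commands": "0 0 -2 7.1; 0 0 -2 7.1; 0 0 -2 7.1; 0 0 -2 7.1; 0 0 -2 7.1; 0 0 0 7.1; 0 0 0 7.1; 0 0 0 7.1; 0 0 0 7.1; 0 0 0 7.1; 0 0 0 7.1; -2 -2 0 1; -2 -2 0 0; -2 -2 0 0; -2 -2 0 0; -2 -2 0 0; -1 -2 0 0; 0 0 0 0; 0 0 0 0",
  "fingers": 0,
  "force": 10
}}

```text
time: 1.68
position: [0.4936, 0.0971, 0.2988]
orientation: [3.127, 0.301, 0.0]
contact_force: [0.3, 0.3, -0.5]
opening: 0.0877
grip_force: 0.0
```

```bash
python3 - <<'E'
from h import *
T=tcp();np.save("T1.npy",T);print(T.round(3),readout.sense()["qpos"])
im=optics.camera("wrist");cv2.imwrite("pics/w1.png",cv2.resize(im[...,::-1],(800,600),interpolation=cv2.INTER_CUBIC))
E
```

```text
[[ 0.982  0.191  0.     0.494]
 [ 0.191 -0.982 -0.     0.097]
 [ 0.     0.    -1.     0.299]
 [ 0.     0.     0.     1.   ]] [ 1.70751989e-01  1.30881937e-01  1.78805262e+00 -2.26008382e-04
  1.22242252e+00  1.54941959e+00]
```

View pics/w1.png

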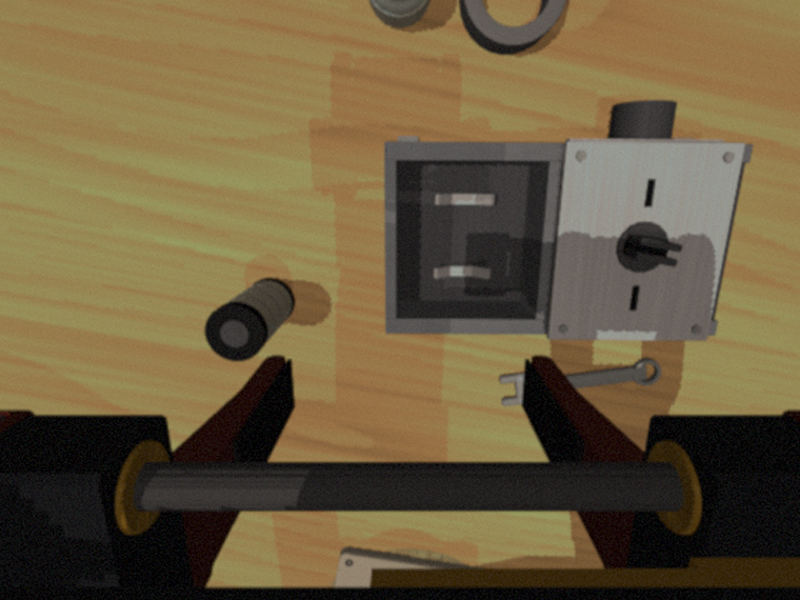

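The wrist view shows the box's +y wall edge from (386,143) to (386,333), the saddles at (465,199) and (462,271), the ribs at (650,192) and (634,298), the cartridge top at (235,333), and the lugs pointing right at (650,248).

```bash
python3 - <<'E'
from h import *
np.set_printoptions(precision=4,suppress=True)
T=np.load("T1.npy")
b=lambda u,v,z:back("wrist",(u,v),z,.7,T)[:2]
print("cart",b(235,333,.11),b(270,300,0.0))
a,c=b(386,143,.074),b(386,333,.074);print("wall",a,c,np.linalg.norm(a-c),np.arctan2(*(a-c)[::-1]))
print("saddle mid",b(465,199,.03),b(462,271,.03))
r1,r2=b(650,192,.091),b(634,298,.091);print("ribs",r1,r2,(r1+r2)/2,np.linalg.norm(r1-r2),np.arctan2(*(r1-r2)[::-1]))
P=np.array([b(566,140,.088),b(746,145,.088),b(715,338,.088),b(549,338,.088)]);print(P,P.mean(0),np.arctan2(*(P[0]-P[3])[::-1]),np.arctan2(*(P[1]-P[2])[::-1]))
im=cv2.imread("pics/w1.png");cv2.imwrite("pics/c1.png",cv2.resize(im[190:310,570:730],None,fx=5,fy=5,interpolation=cv2.INTER_CUBIC))
E
```

```text
cart [0.4122 0.2315] [0.4123 0.2329]
wall [0.5903 0.1337] [0.4246 0.1037] 0.16839435921035073 0.17908354753681363
saddle mid [0.5574 0.0527] [0.4884 0.04  ]
ribs [ 0.5933 -0.0887] [ 0.5041 -0.1049] [ 0.5487 -0.0968] 0.09064129792746385 0.17975976238029007
[[ 0.6195 -0.0098]
 [ 0.6437 -0.1545]
 [ 0.4818 -0.1911]
 [ 0.4529 -0.0426]] [ 0.5495 -0.0995] 0.19449477408260668 0.22216683452736216
```

View pics/c1.png

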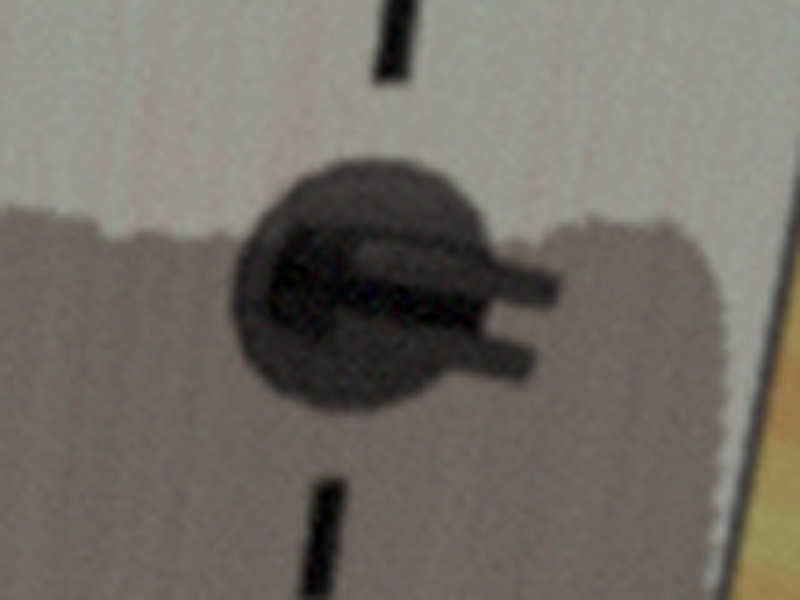

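>>> {"name": "move_arm", "arguments": {
  "commands": "-1.1 -3 1 0.6; -1.1 -3 1 0; -1.1 -3 1 0; -1.1 -3 1 0; -1 -2.9 1 0; 0 0 3 0; 0 0 3.5 0; 0 0 3.5 0; 0 0 3.5 0; 0 0 3 0; 0 0 2.2 0; 0 0 0 0; 0 0 0 0",
  "fingers": 0
}}

```text
time: 2.82
position: [0.4141, 0.2326, 0.0607]
orientation: [3.128, 0.28, -0.004]
contact_force: [0.5, 0.2, 0.6]
opening: 0.0881
grip_force: 0.0
```

```bash
python3 - <<'E'
from h import *
T=np.load("T1.npy")
b=lambda u,v,z:back("wrist",(570+u/5,190+v/5),z,.7,T)[:2]
p,q,r=b(365,250,.118),b(555,286,.118),b(530,360,.118)
print(p,q,r,np.arctan2(*(p-q)[::-1]),np.arctan2(*(r-q)[::-1]),np.linalg.norm(p-q),np.linalg.norm(q-r))
print("disc",b(361,285,.092))
print(tcp().round(4))
E
```

```text
[ 0.55515792 -0.08184035] [ 0.55547011 -0.1134456 ] [ 0.54337669 -0.11366487] 1.5806738293736233 -3.1234638741871406 0.03160679959642322 0.012095411956628714
disc [ 0.54857378 -0.09672153]
[[ 0.984   0.1779 -0.0025  0.4141]
 [ 0.1779 -0.9841 -0.0015  0.2326]
 [-0.0027  0.001  -1.      0.0607]
 [ 0.      0.      0.      1.    ]]
```

>>> {"name": "move_arm", "arguments": {
  "commands": "0 0 0 0; 0 0 0 0; 0 0 0 0; 0 0 0 0; 0 0 0 0; 0 0 0 0; 0 0 0 0; 0 0 -2 0; 0 0 -3 0; 0 0 -3 0; 0 0 -2 0; 0 0 0 0",
  "fingers": 1,
  "force": 10
}}

```text
time: 3.82
position: [0.4162, 0.2347, 0.1654]
orientation: [-3.126, -0.282, -0.01]
contact_force: [0.3, 0.1, -0.8]
opening: 0.0498
grip_force: 10.0
```

>>> {"name": "move_arm", "arguments": {
  "commands": "-1 3 0 0; -1 3.5 0 0; -1 3.5 0 0; -1 3.5 0 0; -0.8 3.5 0 0; 0 3.5 0 0; 0 0 1.6 0; 0 0 1.5 0; 0 0 1.5 0; 0 0 0 0; 0 0 0 0"
}}

```text
time: 4.73
position: [0.402, 0.0231, 0.1146]
orientation: [-3.129, -0.282, 0.006]
contact_force: [0.2, 0.7, -1.7]
opening: 0.0497
grip_force: 10.0
```

```bash
python3 - <<'E'
from h import *
T=tcp();d=T[:2,3]-[.522,.046];c,s=np.cos(.181),np.sin(.181)
print(T.round(4),"box",d@[c,s],d@[-s,c])
E
```

```text
[[ 9.839e-01  1.787e-01 -3.500e-03  4.020e-01]
 [ 1.787e-01 -9.839e-01 -1.000e-04  2.310e-02]
 [-3.500e-03 -5.000e-04 -1.000e+00  1.146e-01]
 [ 0.000e+00  0.000e+00  0.000e+00  1.000e+00]] box -0.1221628205266284 -0.0009673319629084218
```

>>> {"name": "move_arm", "arguments": {
  "commands": "0.6 0 -0.2 0; 0.6 0 -0.2 0; 0.7 0 -0.3 0; 0.7 0 -0.2 0; 0.7 0 -0.1 0; 0.7 0 0 0; 0.8 0 0.1 0; 0.7 0 0.2 0; 0.7 0 0.3 0; 0.6 0 0.3 0; 0.6 0 0.5 0; 0.5 0 0.5 0; 0.4 0 0.6 0; 0.4 0 0.6 0; 0 0 0 0; 0 0 0 0"
}}

```text
time: 6.07
position: [0.4885, 0.0387, 0.094]
orientation: [-3.129, -0.282, 0.002]
contact_force: [-0.9, -0.8, -1.2]
opening: 0.0498
grip_force: 10.0
```

```bash
python3 - <<'E'
from h import *
T=tcp();d=T[:2,3]-[.522,.046];c,s=np.cos(.181),np.sin(.181)
print(T[2,3],"box",d@[c,s],d@[-s,c])
im=optics.camera("side")[130:340,180:400];cv2.imwrite("pics/s2.png",cv2.resize(im[...,::-1],(628,600),interpolation=cv2.INTER_CUBIC))
E
```

```text
0.09396404069910155 box -0.03430528855653117 -0.0011865639144230358
```

View pics/s2.png

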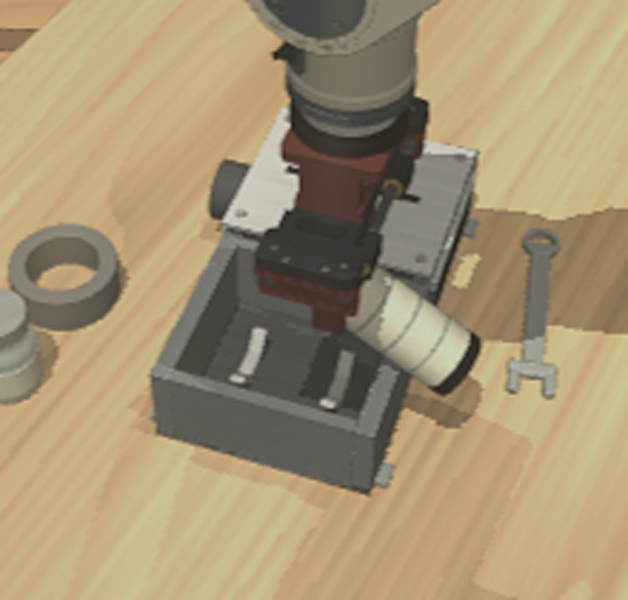

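The cartridge is tilted over the near wall, with its free end still about 20° low at (460,365). I'll press it down a little further against the wall.

>>> {"name": "move_arm", "arguments": {
  "commands": "0.1 0 0.4 0; 0 0 0.4 0; 0 0 0.4 0; 0 0 0.3 0; 0 0 0 0"
}}

```text
time: 6.53
position: [0.4893, 0.0388, 0.079]
orientation: [3.129, 0.282, -0.002]
contact_force: [-1.0, 0.5, 0.8]
opening: 0.0495
grip_force: 10.0
```

```bash
python3 - <<'E'
from h import *
T=tcp();d=T[:2,3]-[.522,.046];c,s=np.cos(.181),np.sin(.181)
print(T[2,3],"box",d@[c,s],d@[-s,c])
im=optics.camera("side")[130:340,180:400];cv2.imwrite("pics/s3.png",cv2.resize(im[...,::-1],(628,600),interpolation=cv2.INTER_CUBIC))
E
```

```text
0.07903493292756522 box -0.033422174513785756 -0.0012064382218657705
```

View pics/s3.png

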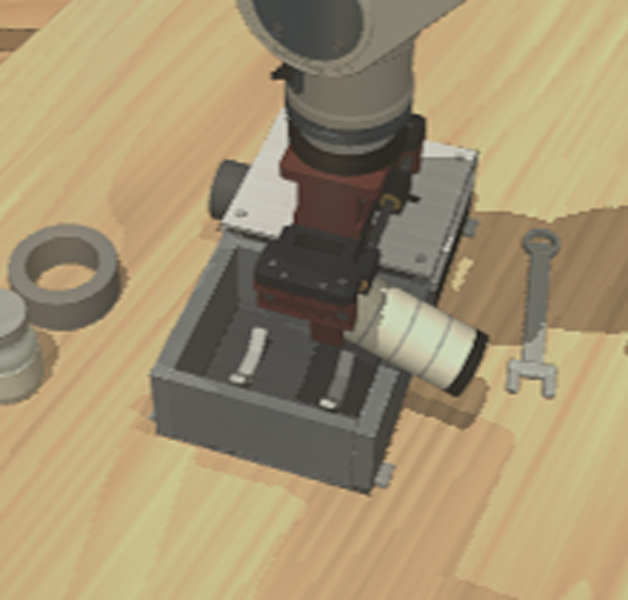

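The free end has risen but the cylinder may not be level yet, so I'll compare it numerically with the projected axis.

```bash
python3 - <<'E'
from h import *
m=optics.camera_model("side");E=m["extrinsics"];K=m["K"]
G=np.array([.4893,.0388,.084]);bx=np.array([np.cos(.181),np.sin(.181),0]);z=np.array([0,0,1.])
def pr(p):
    q=K@(E[:3,:3]@p+E[:3,3]);q=q[:2]/q[2];return ((q-[180,130])*[628/220,600/210])
for off in(0,.008,.016):
  for dl in(-20,-10,0,10,20):
    a=-bx*np.cos(np.radians(dl))+z*np.sin(np.radians(dl))
    p,q=pr(G+z*off),pr(G+z*off+a*.067);print(off,dl,p.round(),q.round(),"slope",((q-p)[1]/(q-p)[0]).round(2))
E
```

```text
0 -20 [338. 325.] [418. 367.] slope 0.52
0 -10 [338. 325.] [423. 359.] slope 0.39
0 0 [338. 325.] [426. 349.] slope 0.27
0 10 [338. 325.] [426. 338.] slope 0.15
0 20 [338. 325.] [423. 327.] slope 0.02
0.008 -20 [338. 318.] [419. 360.] slope 0.52
0.008 -10 [338. 318.] [424. 352.] slope 0.39
0.008 0 [338. 318.] [427. 342.] slope 0.26
0.008 10 [338. 318.] [426. 331.] slope 0.14
0.008 20 [338. 318.] [424. 320.] slope 0.02
0.016 -20 [338. 311.] [420. 353.] slope 0.52
0.016 -10 [338. 311.] [425. 345.] slope 0.39
0.016 0 [338. 311.] [427. 335.] slope 0.26
0.016 10 [338. 311.] [427. 324.] slope 0.14
0.016 20 [338. 311.] [424. 313.] slope 0.01
```

The cylinder slid lengthwise in the pads: it's now held near its front end, with the tail about 20° low. I'll lift it clear, move it over the bay and look again.

>>> {"name": "move_arm", "arguments": {
  "commands": "0 0 -1 0; 0 0 -2 0; 0 0 -2.5 0; 0 0 -2.5 0; 0 0 -2 0; 1 0 0 0; 2 0 0 0; 2 0 0 0; 2 0 0 0; 1.5 0 0 0; 0 0 0 0; 0 0 0 0",
  "force": 12
}}

```text
time: 7.58
position: [0.5735, 0.0541, 0.1788]
orientation: [-3.129, -0.282, 0.002]
contact_force: [-0.1, -1.2, -1.9]
opening: 0.0498
grip_force: 12.0
```

```bash
python3 - <<'E'
from h import *
T=tcp();d=T[:2,3]-[.522,.046];c,s=np.cos(.181),np.sin(.181)
print(T[2,3],"box",d@[c,s],d@[-s,c])
im=optics.camera("side")[110:320,180:400];cv2.imwrite("pics/s4.png",cv2.resize(im[...,::-1],(628,600),interpolation=cv2.INTER_CUBIC))
E
```

```text
0.17878892415394038 box 0.052128199727230734 -0.0012586350202870957
```

View pics/s4.png

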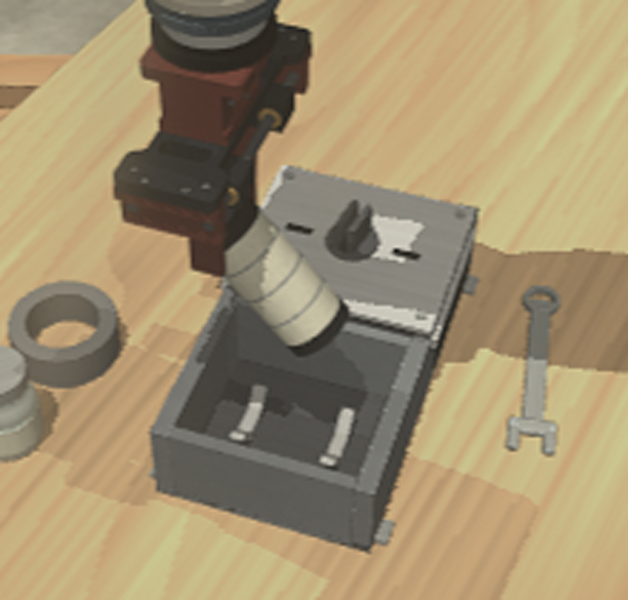

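```bash
python3 - <<'E'
from h import *
from scipy.optimize import fsolve
m=optics.camera_model("side");E=m["extrinsics"];K=m["K"]
G=np.array([.5735,.0541,.1838]);bx=np.array([np.cos(.181),np.sin(.181),0]);z=np.array([0,0,1.])
def pr(p):
    q=K@(E[:3,:3]@p+E[:3,3]);q=q[:2]/q[2];return ((q-[180,110])*[628/220,600/210])
r=fsolve(lambda v:pr(G-bx*v[0]-z*v[1])-[324,330],[.06,.05]);print(r,np.hypot(*r),np.degrees(np.arctan2(r[1],r[0])),pr(G))
E
```

```text
[0.07389042 0.04667915] 0.08739986908994743 32.28202650232125 [224.41345548 258.91207725]
```

>>> {"name": "move_arm", "arguments": {
  "commands": "-1 0 0 0; -1.2 0 1 0; -1 0 2 0; 0 0 2 0; 0 0 2 0; 0 0 1.5 0; 0 0 0.7 0; 0 0 0.3 0; 0 0 0 0; 0 0 0 0"
}}

```text
time: 8.47
position: [0.5424, 0.0483, 0.0855]
orientation: [-3.129, -0.282, -0.004]
contact_force: [3.9, 1.1, 0.1]
opening: 0.0496
grip_force: 12.0
```

```bash
python3 - <<'E'
from h import *
T=tcp();d=T[:2,3]-[.522,.046];c,s=np.cos(.181),np.sin(.181)
print(T[2,3],"box",d@[c,s],d@[-s,c])
im=optics.camera("side")[130:340,180:400];cv2.imwrite("pics/s5.png",cv2.resize(im[...,::-1],(628,600),interpolation=cv2.INTER_CUBIC))
E
```

```text
0.08548628338748487 box 0.02051905783237804 -0.001400582987256261
```

View pics/s5.png

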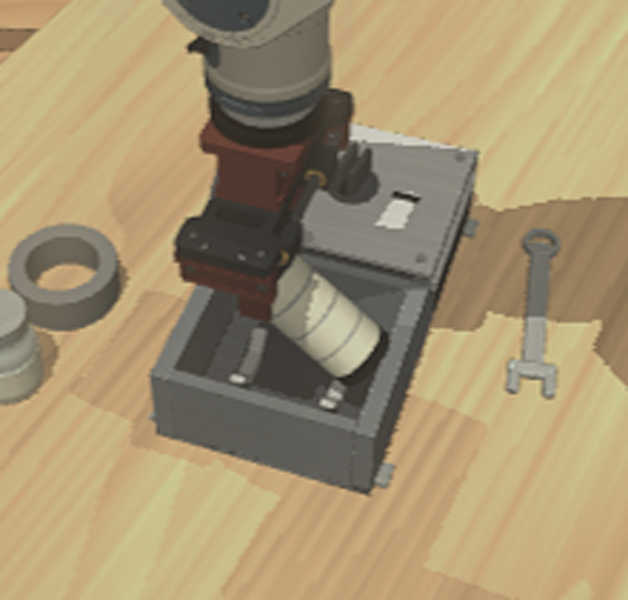

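The cartridge is in the bay: its tail is over the near saddle and lightly touching the near wall. I'll swing its front end down.

>>> {"name": "move_arm", "arguments": {
  "commands": "0.4 0 0.3 0; 0.3 0 0.4 0; 0.3 0 0.4 0; 0.3 0 0.4 0; 0.2 0 0.4 0; 0.2 0 0.4 0; 0.1 0 0.4 0; 0.1 0 0.4 0; 0 0 0.4 0; 0 0 0.3 0; 0 0 0 0"
}}

```text
time: 9.43
position: [0.5596, 0.0514, 0.0457]
orientation: [3.128, 0.283, -0.004]
contact_force: [0.2, 0.6, 0.1]
opening: 0.0494
grip_force: 12.0
```

```bash
python3 - <<'E'
from h import *
T=tcp();d=T[:2,3]-[.522,.046];c,s=np.cos(.181),np.sin(.181)
print(T[2,3],"box",d@[c,s],d@[-s,c])
im=optics.camera("side")[130:340,180:400];cv2.imwrite("pics/s6.png",cv2.resize(im[...,::-1],(628,600),interpolation=cv2.INTER_CUBIC))
E
```

```text
0.04572491133975857 box 0.03801225651438801 -0.0014185059794998359
```

View pics/s6.png

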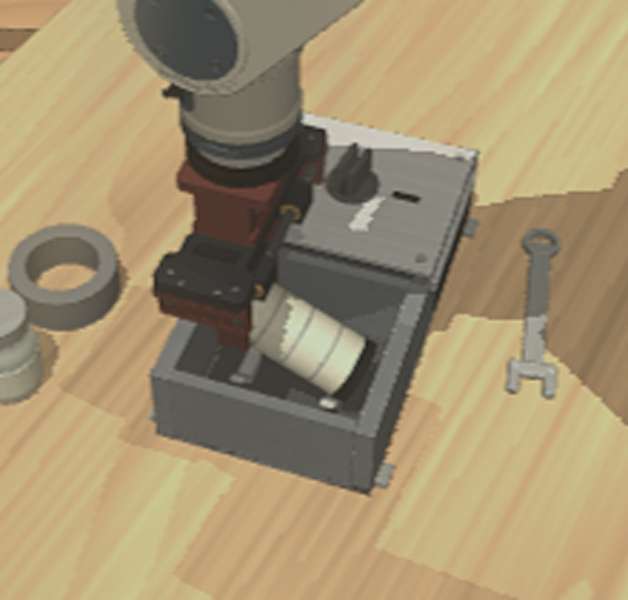

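>>> {"name": "move_arm", "arguments": {
  "commands": "0 0 0 0; 0 0 0 0; 0 0 0 0; 0 0 0 0; 0 0 0 0; 0 0 0 0; 0 0 0 0; 0 0 0 0",
  "fingers": 0.36
}}

```text
time: 10.15
position: [0.5608, 0.0517, 0.0467]
orientation: [3.129, 0.282, -0.0]
contact_force: [0.1, 0.7, 0.6]
opening: 0.0559
grip_force: 0.0
```

>>> {"name": "move_arm", "arguments": {
  "commands": "0 0 0 0; 0 0 0 0; 0 0 0 0; 0 0 0 0; 0 0 -3 0; 0 0 -3.5 0; 0 0 -3.5 0; -2 0 -3.5 0; -2 0 -3 0; -2 0 -3 0; 0 0 0 0; 0 0 0 0",
  "fingers": 0
}}

```text
time: 11.15
position: [0.5023, 0.041, 0.2436]
orientation: [3.129, 0.282, 0.007]
contact_force: [-0.2, 0.5, -0.1]
opening: 0.0878
grip_force: 0.0
```

```bash
python3 - <<'E'
from h import *
T=tcp();np.save("T2.npy",T)
im=optics.camera("wrist")
s=optics.camera("side")[150:320,180:380]
cv2.imwrite("pics/w2raw.png",im[...,::-1])
a=cv2.resize(im[60:270,190:470][...,::-1],(560,420),interpolation=cv2.INTER_CUBIC)
b=cv2.resize(s[...,::-1],(240,204));c=np.zeros((420,800,3),np.uint8);c[:,:560]=a;c[:204,560:]=b
cv2.imwrite("pics/w2.png",c)
print(T[:3,3])
E
```

```text
[0.50228883 0.04099061 0.24359091]
```

View pics/w2.png

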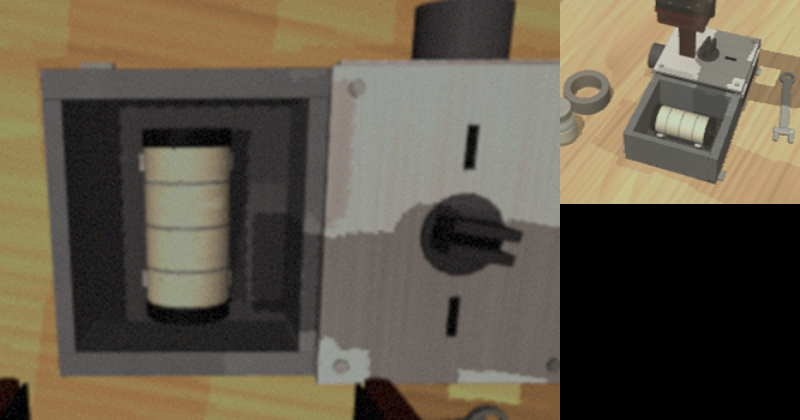

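The cartridge lies flat in the saddles. In the crop its caps run from about (187,129) to (187,322), centred between the saddles' visible tabs, and the fastener is at (463,235). I'll check that numerically.

```bash
python3 - <<'E'
from h import *
T=np.load("T2.npy")
b=lambda u,v,z:back("wrist",(190+u/2,60+v/2),z,1,T)[:2]
c,s=np.cos(.181),np.sin(.181);B=lambda p:((p-[.522,.046])@np.array([[c,-s],[s,c]])).round(4)
for z in(.042,.067):
    p,q=b(187,129,z),b(187,322,z);print(z,B(p),B(q),B((p+q)/2),np.linalg.norm(p-q),np.arctan2(*(p-q)[::-1]))
print("saddle tabs",B(b(142,161,.032)),B(b(146,279,.032)))
r1,r2=b(471,147,.091),b(453,316,.091);print("ribs",r1,r2,(r1+r2)/2,np.arctan2(*(r1-r2)[::-1]),np.linalg.norm(r1-r2))
print("disc",b(463,235,.092),tcp()[:3,3],readout.sense()["qpos"])
E
```

```text
0.042 [ 0.0542 -0.0001] [-0.062   0.0003] [-0.0039  0.0001] 0.11628182542870173 0.17778200294526025
0.067 [ 0.0541 -0.0002] [-0.0547  0.0001] [-0.0003 -0.    ] 0.10880999232726207 0.1777820029452603
saddle tabs [0.0358 0.027 ] [-0.0367  0.0261]
ribs [ 0.59232112 -0.08839892] [ 0.50442781 -0.10496286] [ 0.54837447 -0.09668089] 0.1862704525172301 0.08944047050961006
disc [ 0.5483123  -0.09700049] [0.50172999 0.04102996 0.24114876] [ 5.79639378e-02  1.91802729e-01  1.85322978e+00 -1.65253705e-05
  1.09678510e+00  1.44899846e+00]
```

>>> {"name": "move_arm", "arguments": {
  "commands": "0.5 3.6 0 0; 0.5 3.6 0 0; 0.6 3.6 0 0; 0.5 3.6 0 0; 0 0 0 -7.1; 0 0 0 -7.1; 0 0 0 -7.1; 0 0 0 -7.1; 0 0 0 -7.1; 0 0 0 -7.1; 0 0 0 -7.1; 0 0 0 -7.1; 0 0 1 -7.1; 0 0 1 -7.1; 0 0 1 -7.1; 0 0 1 -1.9; 0 0 1 0; 0 0 0 0; 0 0 0 0"
}}

```text
time: 12.83
position: [0.5476, -0.0967, 0.19]
orientation: [-2.215, -2.224, 0.003]
contact_force: [-0.4, 0.9, 0.1]
opening: 0.0874
grip_force: 0.0
```

>>> {"name": "move_arm", "arguments": {
  "commands": "0 0.1 2 0; 0 0 2 0; 0 0 2 0; 0 0 1.3 0; 0 0 0.4 0; 0 0 0 0; 0 0 0 0"
}}

```text
time: 13.42
position: [0.5498, -0.097, 0.1153]
orientation: [2.216, 2.226, 0.001]
contact_force: [0.6, 0.5, 0.2]
opening: 0.0883
grip_force: 0.0
```

>>> {"name": "move_arm", "arguments": {
  "commands": "0 0 0 0; 0 0 0 0; 0 0 0 0; 0 0 0 0; 0 0 0 0; 0 0 0 0; 0 0 0 0; 0 0 0 0; 0 0 0 0; 0 0 0 0",
  "fingers": 1,
  "force": 20
}}

```text
time: 14.25
position: [0.5491, -0.0969, 0.1146]
orientation: [-2.216, -2.227, 0.0]
contact_force: [-0.1, -0.5, 0.4]
opening: 0.0246
grip_force: 0.0
```

>>> {"name": "move_arm", "arguments": {
  "commands": "0 0 0 0; 0 0 0 0; 0 0 0 0; 0 0 0 0; 0 0 0 0"
}}

```text
time: 14.67
position: [0.5492, -0.0969, 0.1147]
orientation: [-2.216, -2.227, 0.0]
contact_force: [-0.5, 0.3, 0.6]
opening: 0.0004
grip_force: 0.0
```

```bash
python3 - <<'E'
from h import *
T=tcp();y=np.arctan2(T[1,0],T[0,0]);print(T.round(4),"yaw",y)
# home: fastener above cradle
d=np.array([.522,.046,T[2,3]])-T[:3,3];print("to home in tool axes",(T[:3,:3].T@d).round(4),"turn deg (tool z)",np.degrees(y-.181))
E
```

```text
[[-0.0052  1.     -0.      0.5492]
 [ 1.      0.0052 -0.     -0.0969]
 [-0.     -0.     -1.      0.1147]
 [ 0.      0.      0.      1.    ]] yaw 1.5760149375457704
to home in tool axes [ 0.143  -0.0264  0.    ] turn deg (tool z) 79.92846827907876
```

```bash
cat >> h.py <<'E'
def rect(im,T,z,c0=(.548,-.097),yaw=.181,h=.11,res=.0005):
    # top-down view of plane z in box axes: cols=+x, rows=-y ; c0 in the middle
    m=optics.camera_model("wrist");W=np.linalg.inv(T@m["hand_eye"])
    n=int(2*h/res);a=(np.arange(n)-n/2)*res;X,Y=np.meshgrid(a,-a);c,s=np.cos(yaw),np.sin(yaw)
    P=np.stack([c0[0]+c*X-s*Y,c0[1]+s*X+c*Y,np.full_like(X,z)],-1)@W[:3,:3].T+W[:3,3]
    q=P@m["K"].T;return cv2.remap(im,(q[...,0]/q[...,2]).astype("f"),(q[...,1]/q[...,2]).astype("f"),cv2.INTER_LINEAR)
E
python3 - <<'E'
from h import *
T=tcp();im=cv2.cvtColor(optics.camera("wrist"),cv2.COLOR_RGB2GRAY);cv2.imwrite("pics/w3raw.png",im);np.save("T3.npy",T)
o=cv2.imread("pics/w2raw.png",0)
a=rect(o,np.load("T2.npy"),.091);b=rect(im,T,.091)
cv2.imwrite("pics/r2.png",a);cv2.imwrite("pics/r3.png",b)
# templates: ribs (centre +-45mm), 12x30mm around each, in old; search in new
n=a.shape[0]//2
for sx in(-90,90):
    t=a[n-24:n+24,n+sx-40:n+sx+40];r=cv2.matchTemplate(b,t,cv2.TM_CCOEFF_NORMED);_,v,_,l=cv2.minMaxLoc(r);r2=cv2.matchTemplate(a,t,cv2.TM_CCOEFF_NORMED)
    print(sx,v,"shift mm x,y",(l[0]-(n+sx-40))*.5,-(l[1]-(n-24))*.5)
k=8
for nm,A in(("old",a),("new",b)):
    print(nm);S=cv2.resize(A,(44,44),interpolation=cv2.INTER_AREA)
    for row in S[4:40]: print("".join(" .:-=+*#%@"[min(9,v//16)] for v in row))
E
```

```text
-90 0.9808392524719238 shift mm x,y 89.0 -1.5
90 0.992824137210846 shift mm x,y -0.5 -2.0
old
#%%%%%*++-:::::::::::::::::::::::::-++*##%#%
%%%%%%*+++*+==========+*+++++++++++++++####%
%%%%%%*++++=----------=++++==+++=++++++####%
%%%%%%%%%%%***********%%#%%##%%%%%%%%%@###%%
%%%%%@@@@@%***********%@%%%%%%%%%%%%#%@%##%%
%%%%%%%#%%************%@@@%@%@@@@@@@#%@%##%%
%%%%%%@%@%************#@@@@@@@@@@@@@@@@%#%%%
=====*@@@%************#@@@@@@@@@@@@@@@@%#%%%
     =%%%#************#@@@@@@@@@@@@@@@@%#%##
    ..+***************#@@@@@@@@@@@@@@@@%####
   . .+****************%@@@@@@@@@@@@@@@#++++
 ....-******************#@@@@@@@@@@@@@@+::::
.. .-********************%@@@@@@@@@@@@@+::::
...=+***************=---+#@@@@@@@@@@@@@*----
.:++***************-:...:+@@@@@@@@@@@@@*----
:+*+**************=:.   .-%@@@@@@@@@@@@*----
-+*+********+*+***::.. ..-*@@%%%%@@@@@@*----
=+*+*******....-*+::: .::-+@%:...*@@@@@*----
=++*%#*****+++++*+::: ..:-*@@%%%%@@@@@@*----
=++#%%@***********-:. :.--%@@@@@@@@@@@@+::::
=-+#%%@***********+:. :.-*@@@@@@@@@@@@@#****
===#%%%************:..:-*@@@@@@@@@@@@@@####%
+=-#%%@*********
[... 1537 characters left out ...]
.. ..-=%%%%%%%%%%%%%::::*
##+%%#********##%*=.. ..-#%%%%%%%%%%%%%#%%%#
##*+%#****#%##****:.....+++#%%%%%%%%%%%%%%%#
###+%#=+***#%%%%#=......++++*##%%%%%##%%%%%#
+##*%=  ..:-=+***.......++++++++**###+%%%%##
**#%*         .::   . ..=*+***++++++++*%%%##
*#%+.               .   -*******##+++++%%%##
+*=.                .    ..-==+++++++++%%%##
::.                 .          .::-++++%%%##
:.                .::              +==+%%###
:......           :::              -++*%%###
.............     ::-              .***%%###
..................-.-               -=#%%###
..................=:-...            .*%%%###
.................:--:.........       +#%####
.................---:..............  .::-=+*
```

The cover hasn't moved, but the fingers shut on nothing, so they must have been above the lugs. I'll probe down gently with them closed to find the lug tops.

>>> {"name": "move_arm", "arguments": {
  "commands": "0 0 0.2 0; 0 0 0.2 0; 0 0 0.2 0; 0 0 0 0; 0 0 0 0"
}}

```text
time: 15.13
position: [0.549, -0.0968, 0.1084]
orientation: [-2.215, -2.227, 0.0]
contact_force: [0.3, 0.7, 0.1]
opening: 0.0006
grip_force: 0.0
```

>>> {"name": "move_arm", "arguments": {
  "commands": "0 0 0.2 0; 0 0 0.2 0; 0 0 0.2 0; 0 0 0 0; 0 0 0 0"
}}

```text
time: 15.55
position: [0.549, -0.0969, 0.1025]
orientation: [-2.215, -2.227, 0.0]
contact_force: [0.3, -0.6, 0.2]
opening: 0.0003
grip_force: 0.0
```

Comparing the wrist view (fingertip spacing) with the side view (tip row) puts the real fingertips about 24 mm *behind* the TCP, not 14 mm ahead. That explains both the cartridge slipping and this miss. I'll open, go deeper and grip again.

>>> {"name": "move_arm", "arguments": {
  "commands": "0 0 0 0; 0 0 0 0; 0 0 0 0; 0 0 0 0; 0 0 0 0; 0 0 0 0; 0 0 0 0; 0 0 0 0; 0 0 0 0; 0 0 0.5 0; 0 0 0.5 0; 0 0 0.5 0; 0 0 0.5 0; 0 0 0.4 0; 0 0 0 0; 0 0 0 0",
  "fingers": 0
}}

```text
time: 16.88
position: [0.5489, -0.0969, 0.0782]
orientation: [-2.215, -2.227, 0.001]
contact_force: [-0.5, 0.6, 0.2]
opening: 0.0878
grip_force: 0.0
```

>>> {"name": "move_arm", "arguments": {
  "commands": "0 0 0 0; 0 0 0 0; 0 0 0 0; 0 0 0 0; 0 0 0 0; 0 0 0 0; 0 0 0 0; 0 0 0 0; 0 0 0 0; 0 0 0 0; 0 0 0 0; 0 0 0 0; 0 0 0 0",
  "fingers": 1,
  "force": 25
}}

```text
time: 17.97
position: [0.5497, -0.0969, 0.0787]
orientation: [2.215, 2.227, 0.001]
contact_force: [2.1, 0.0, -2.3]
opening: 0.0178
grip_force: 25.0
```

>>> {"name": "move_arm", "arguments": {
  "commands": "0.6 -0.11 0 0; 1.1 -0.2 0 0; 1.2 -0.22 0 0; 1.2 -0.22 0 0; 1.2 -0.22 0 0; 1.2 -0.22 0 0; 1.2 -0.22 0 0; 1.2 -0.22 0 0; 1.2 -0.22 0 0; 1.2 -0.22 0 0; 1.2 -0.22 0 0; 0.9 -0.17 0 0; 0.6 -0.11 0 0; 0.4 -0.08 0 0; 0 0 0 0; 0 0 0 0; 0 0 0 0"
}}

```text
time: 19.38
position: [0.5227, 0.0469, 0.0788]
orientation: [2.212, 2.227, 0.001]
contact_force: [6.8, -7.4, -5.6]
opening: 0.0176
grip_force: 25.0
```

>>> {"name": "move_arm", "arguments": {
  "commands": "0.2 0 0 0; 0.2 0 0 0; 0 0 0 0; 0 0 0 0"
}}

```text
time: 19.72
position: [0.5227, 0.0479, 0.0788]
orientation: [2.209, 2.226, -0.004]
contact_force: [7.2, -25.5, -5.0]
opening: 0.0179
grip_force: 25.0
```

>>> {"name": "move_arm", "arguments": {
  "commands": "-0.2 0.1 0 0; 0 0 0 6; 0 0 0 6; 0 0 0 6; 0 0 0 6; 0 0 0 6; 0 0 0 6; 0 0 0 6; 0 0 0 6; 0 0 0 6; 0 0 0 6; 0 0 0 6; 0 0 0 6; 0 0 0 6; 0 0 0 2; 0 0 0 0; 0 0 0 0; 0 0 0 0"
}}

```text
time: 21.22
position: [0.5222, 0.0479, 0.0787]
orientation: [3.126, 0.284, -0.002]
contact_force: [1.9, -12.0, -0.2]
opening: 0.0176
grip_force: 25.0
```

```bash
python3 - <<'E'
from h import *
T=tcp();print(T.round(4),"yaw",np.arctan2(T[1,0],T[0,0]))
im=cv2.cvtColor(optics.camera("wrist"),cv2.COLOR_RGB2GRAY)
b=rect(im,T,.091,T[:2,3]);a=rect(cv2.imread("pics/w2raw.png",0),np.load("T2.npy"),.091);n=220
for sx in(-90,90):
    t=a[n-20:n+20,n+sx-30:n+sx+30];w=b[:,:n] if sx<0 else b[:,n:]
    _,v,_,l=cv2.minMaxLoc(cv2.matchTemplate(w,t,cv2.TM_CCOEFF_NORMED));print(sx,v,"shift mm",(l[0]+(0 if sx<0 else n)-(n+sx-30))*.5,-(l[1]-(n-20))*.5)
E
```

```text
[[ 9.837e-01  1.800e-01 -7.000e-04  5.222e-01]
 [ 1.800e-01 -9.837e-01 -2.600e-03  4.790e-02]
 [-1.200e-03  2.400e-03 -1.000e+00  7.870e-02]
 [ 0.000e+00  0.000e+00  0.000e+00  1.000e+00]] yaw 0.1810297420857748
-90 0.5036783814430237 shift mm 29.0 12.0
90 0.9594665765762329 shift mm -1.0 -2.0
```

>>> {"name": "move_arm", "arguments": {
  "commands": "0 0 0 0; 0 0 0 0; 0 0 0 0; 0 0 0 0; 0 0 0 0; 0 0 0 0; 0 0 0 0; 0 0 0 0; 0 0 0 0; 0 0 0 0; 0 0 0 0; 0 0 0 0; 0 0 0 0",
  "fingers": 0
}}

```text
time: 22.35
position: [0.5229, 0.0489, 0.0787]
orientation: [-3.129, -0.282, 0.0]
contact_force: [-0.2, -0.1, 0.2]
opening: 0.0877
grip_force: 0.0
```

>>> {"name": "move_arm", "arguments": {
  "commands": "0 0 0.3 0; 0 0 0.3 0; 0 0 0.3 0; 0 0 0.2 0; 0 0 0.2 0; 0 0 0 0; 0 0 0 0"
}}

```text
time: 22.93
position: [0.5228, 0.049, 0.0655]
orientation: [3.129, 0.282, -0.001]
contact_force: [-0.3, -0.4, 0.7]
opening: 0.0881
grip_force: 0.0
```

>>> {"name": "move_arm", "arguments": {
  "commands": "0 0 0.2 0; 0 0 0.2 0; 0 0 0.2 0; 0 0 0 0; 0 0 0 0"
}}

```text
time: 23.35
position: [0.5232, 0.049, 0.0602]
orientation: [-3.129, -0.282, -0.001]
contact_force: [-1.2, 0.7, 7.7]
opening: 0.088
grip_force: 3.9
```

>>> {"name": "move_arm", "arguments": {
  "commands": "0 0 0.2 0; 0 0 0.2 0; 0 0 0.1 0; 0 0 0.1 0; 0 0 0 0; 0 0 0 0"
}}

```text
time: 23.85
position: [0.5234, 0.049, 0.056]
orientation: [3.129, 0.282, 0.002]
contact_force: [-6.7, -0.4, 26.9]
opening: 0.0878
grip_force: 13.7
```

```bash
python3 - <<'E'
from h import *
T=tcp();print(T[:3,3],readout.sense()["contact_force"])
im=cv2.cvtColor(optics.camera("wrist"),cv2.COLOR_RGB2GRAY)
b=rect(im,T,.083,(.522,.046));a=rect(cv2.imread("pics/w2raw.png",0),np.load("T2.npy"),.091);n=220
t=a[n-20:n+20,n+60:n+120];_,v,_,l=cv2.minMaxLoc(cv2.matchTemplate(b[:,n:],t,cv2.TM_CCOEFF_NORMED));print(v,"rib shift mm",(l[0]-60)*.5,-(l[1]-(n-20))*.5)
c=cv2.resize(b[n-60:n+60,n-60:n+150],(42,24),interpolation=cv2.INTER_AREA)
for row in c: print(" ".join(f"{v//10:2d}" for v in row))
E
```

```text
[0.5233923  0.04899996 0.05599677] [-6.67695905 -0.39556446 26.90467349]
0.9768678545951843 rib shift mm -0.5 0.0
 8  8  8  8  8  8  8  8  8  8  8  8  8  8  8  8  8  8  8  8  8  8  8  8  9 13 13 14 14 13 14 14 14 14 14 14 14 14 14 14 14 14
 8  7  8  8  8  8  7  7  7  7  8  8  8  7  8  8  7  8  8  8  8  8  8  8 10 13 13 13 13 13 14 14 14 14 14 14 14 14 14 14 14 14
 8  8  8  8  8  8  8  8  8  8  8  7  7  8  8  8  8  8  8  8  8  8  8  8  8 13 14 14 14 14 14 14 14 14 14 14 14 14 14 14 14 14
 8  8  8  8  8  8  8  7  6  4  3  3  3  4  5  6  8  8  8  8  8  8  8  8  8 13 13 14 14 14 14 14 14 14 14 14 14 14 14 14 14 14
 8  8  8  8  8  8  7  4  2  3  2  3  2  2  2  3  4  7  8  8  8  8  8  8  9 13 13 13 13 13 13 13 13 13 14 14 14 14 14 14 14 14
 8  8  8  8  8  5  3  2  2  3  3  2  2  3  3  3  3  3  6  8  8  8  8  8  9 13 13 13 13 13 13 13 13 13 13 14 14 14 14 14 14 14
 8  8  8  8  6  3  2  2  2  3  3  3  3  2  3  3  2  3  3  7  7  7  7  7 10 13 13 13 13 13 13 13 13 13 13 13 13 13 14 14 14 13
 5  5  5  5  3  3  3  3  2  3  3  3  3  2  3  4  3  3  3  4  8  8  8  8 11 13 13 13 13 13 13 13 13 14 14
[... 1337 characters left out ...]
8  8  8  8  8 12 13 13 13 13 13 13 13 13 13 13 14 13 14 14 14 14 14 14
 8  8  8  8  8  8  8  6  3  3  3  3  3  3  3  4  7  8  8  8  8  8  8  9 13 13 13 13 13 13 13 13 13 13 13 13 13 14 14 14 14 14
 8  8  8  8  8  8  8  8  8  7  6  6  6  7  7  8  8  8  8  8  8  8  8 10 13 13 13 13 13 13 13 13 13 13 13 14 14 14 14 14 14 14
 8  8  8  8  8  8  8  8  8  8  8  8  8  8  8  8  8  8  8  8  8  8  8  9 13 13 13 13 13 13 13 13 13 13 13 13 13 13 13 13 13 13
 8  8  8  8  8  8  8  8  8  8  8  8  8  8  8  8  8  8  8  8  8  8  8  8 12 13 13 13 13 13 13 13 13 13 13 13 13 13 13 13 13 13
 8  8  8  8  8  8  8  8  8  8  8  8  8  8  8  8  8  8  8  8  8  8  8  8 13 13 13 13 13 13 13 13 13 13 13 13 13 13 13 13 13 13
```

The slot is in line with the rib, the rib sits within 0.5 mm of home, and the cover is flush under a 27 N push. I'm handing in.

```bash
python3 -c "
from cell import arm
print(arm.job_done())"
```

```text
the job is handed in; nothing more can be done
None
```

The job is handed in at about 24 s of the 53 s limit, with no verdict returned: the cartridge was lying in its saddles when last seen before the cover closed, the cover is home, the slot is in line with the ribs, and the arm is holding the cover flush with about 27 N.

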